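Box up the doughnut counter's price boards

TASK

Pull the wooden price board out of the spring clip and lay it squarely on top of the two boards piled on the white riser. Then pick up the whole pile of three at once and put it in the snug wooden box with the finger cut-outs: tilt the pile so that one short end goes in first along that end wall, then level it and lower it fully home on the box's floor before you let go. Leave the other things on the counter where they are.

Things in the scene. Friction and masses are not known exactly. Their poses are not given: they have to be found in the camera images.
- board_1: the lower of the two boards on the riser: plain pale wood slab 110 x 56 x 9 mm, 35 to 65 g; all three boards are alike. Origin at the centre of its underside, x along the 110 mm length, y along the 56 mm width, z up through the thickness.
- board_2: the upper of the two boards on the riser, lying squarely on board_1; same size and axes.
- board_3: the board held flat and level in the spring clip, same size and axes, its underside 20 mm above the counter. One end lies 30 mm deep in the clip, the other 80 mm stick out free, with nothing under them.
- clip: fixed spring clip on a dark wooden block 80 x 44 x 20 mm. Origin on the counter below the middle of the block's front edge; the block runs along its own +x, the board sticks out to its own -x: pull it that way, level, by 40 mm or more. A steel jaw, reaching 55 mm above the counter, presses the board on the block with about 6 N; pulling takes 5 to 15 N.
- jaw (a joint): hinge of the clip's sprung jaw, rad: about 0 while it presses on the board, -0.17 when it has snapped shut on nothing.
- riser: fixed white ceramic block 90 x 36 x 25 mm (x, y, z) that carries the pile centrally, long sides parallel at the start; narrower than the boards, so that fingers can reach down beside them. Origin at the centre of its underside on the counter.
- box: fixed open-topped wooden box, outside 127 x 73 mm, 47 mm high, walls 6 mm, inside 115 x 61 mm (boards 110 x 56). Origin at the centre of its underside on the counter, x along its length.
- box_floor (a point): centre of the box's floor, 15 mm above the counter and 32 mm below the rim. The middle 64 mm of both long sides are cut away down to the counter, and the floor there is only 44 mm wide: fingers that hold the pile by its long edges at mid length can go down with it, even below its underside, and open there.
- doughnut_a: loose doughnut, 90 mm across, 37 mm high, to be left alone; origin under its centre.
- doughnut_b: another such doughnut, to be left alone.
- coaster: round wooden coaster, 90 mm across, 9 mm high, to be left alone; origin under its centre.
- jar: closed jar, 60 mm across, 85 mm high, to be left alone; origin under its centre.
- mug: white mug, 76 mm across, 80 mm high, to be left alone; origin under its centre.
- spatula: spatula, 200 mm long, lying flat, to be left alone.
- end_a (a point): middle of the lower short edge of board_1 at its own +x end (55 mm from its origin).
- end_b (a point): middle of the lower short edge of board_1 at its own -x end.
Mind the look-alikes: they are no part of the job. What is shaped like the board_3 but black, purple or red is not meant.

How it is judged:
By the outcome, as a careful person would: the job done as asked, in the order asked, and still so for the second after the job is handed in, with the robot touching nothing.
It also fails if it takes over 51 s, if anything falls off the work surface, if the arm or the gripper's body presses on something with over 40 N, if the wrist force passes 120 N, or if a joint passes its speed limit or range.

ROBOT

A 7-joint arm with a two-finger parallel gripper is mounted at the origin on the work surface. World frame = base frame: x ahead of the robot, y to its left, z up, the work surface at z = 0. Lengths are in m, angles in degrees, forces in N, time in s.
With the tool pointing down it reaches from about 0.35 to 0.9 m from the base axis. Payload 8.1 kg.
Tool frame: the origin (TCP) lies midway between the tips of the shut fingers; the grasp point (between the pads) lies 19 mm behind it (manip.grip_depth is the distance from the TCP to the grasp point, in m); z points along the fingers, y is the line along which they close (so a half turn about z gives the same grasp; the last joint's range is limited). The gripper opens to 85 mm and grips with 20 to 120 N. Pads are 22 mm wide; open, the fingers measure 114 mm over their backs; the gripper's body (76 mm by 85 mm) begins 54 mm behind the grasp point. The pads swing forward as they close: fully open they stand 13 mm farther back than shut.
Start: joints at [-78.472, 24.895, 1.432, 90.138, -0.665, 64.973, -4.303], TCP at [0.187, 0.596, 0.231] pointing down, gripper open.
Joint ranges: [-149.89, 149.89], [-25.12, 119.58], [-72.63, 75.52], [4.76, 147.25], [-75.54, 255.54], [6.69, 114.76], [-157.13, 157.13]. Speed limits (degrees/s): [127.2, 127.2, 172.46, 172.46, 180, 180, 180].

INTERFACE

Orientations are given as a 3x3 rotation matrix whose columns are the frame's x, y, z axes.
In Python, from station import manip gives the robot as it stands.
- The arm moves only by the tool jog_arm, never from a script. Its argument "steps" is a list of rows, each an object with "delta_pos": the shift along the tool's x, y, z in mm, a list of three; "rotation": the turn, a rotation vector about the tool's x, y, z in degrees, a list of three. In form: [{"delta_pos": [x, y, z], "rotation": [ax, ay, az]}, ...]. A call has 1 to 12 rows; each row shifts and turns the commanded pose from where the row before left it, along the tool's axes as they then stand; what a row does not reach is not made up. A row lasts 1/8 s, in which the tool goes at most 62.5 mm and 10.7 degrees, less where a joint would pass 70% of its speed; a pose out of reach is approached as far as the arm can. A call with a gripper value outside its range is refused whole. "grip" is the closure, from -1 (fully open) to 1 (shut), set as the call begins (left out, the last holds). The fingers move at their own pace and stop on an object; "grip_force" is the grip in N (left out, the last holds). Time passes only in rows, so rows that do not move let the fingers close. It gives the time, the measured TCP pose, the force, the opening and the grip force at its end, in the units of the state.
- manip.observe(): the state, without advancing time (a new reading comes with each control period).
- manip.snapshot(name): name is "scene" or "top" or "wrist"; returns the picture (480x640x3 uint8, red, green, blue); there is no depth.
- manip.get_calibration(name): a dict with "fx", "fy", "cx", "cy" (pixels), "cam_to_world" (4x4, takes a point from camera to world coordinates). Camera axes: x right, y up, looking along -z (the intrinsics and any distortion apply to the point x, -y, -z); pixel columns grow to the right and rows downward; lengths in m; the calibration is good to about 2 mm. A picture is of the moment at which its call begins: read the wrist's pose just before it. get_calibration takes no time and is no camera call; for the wrist camera it gives the pose at the moment of the call.
- manip.close_job(): hands the job in; it is judged then, once.
The state is a dict: "t": time; "qpos": joint angles; "joint_velocities": joint speeds; "joint_efforts": joint torques, N m; "eef_pos": TCP position; "orientation": TCP orientation; "force": force on the tool from outside, world axes, zero at the start; "wrist_torque": the same for the moment, N m; "gripper_width": finger opening in m; "grasp_force": force on a finger pad.
Only numpy, scipy, OpenCV 4.12 (cv2) and the standard library are available. Lean on these libraries where they do the work, as an engineer would, in place of code of your own. Each camera call takes 0.05 s, during which the arm holds its last target. There are 200 camera calls.

## Working session

There is one attempt and no reset: what is moved stays moved. The work goes in short steps, Python scripts to look and compute and a tool call to move; the robot and the scene stay as the last step left them, time stands still between calls to the robot, and variables do not carry over. Pictures are saved under pics/ and viewed, at most 13 in all, crops included, and the job is handed in when it is done.

Besides the shell and the picture viewer there is one more tool, called after ">>>" as name([rows], argument=value, ...), one row to a line, values as JSON. jog_arm: Moves the arm, as the interface text tells. Its arguments: {"type":"object","properties":{"steps":{"type":"array","items":{"type":"object","properties":{"delta_pos":{"type":"array","items":{"type":"number"}},"rotation":{"type":"array","items":{"type":"number"}}}}},"grip":{"type":"number"},"grip_force":{"type":"number"}},"required":["steps"]}

```bash
mkdir -p pics; ls
python3 - <<'E'
from station import manip
import cv2,numpy as np
np.set_printoptions(precision=4,suppress=True)
for n in("scene","top"):
    im=manip.snapshot(n); cv2.imwrite(f"pics/{n}0.png",im[:,:,::-1]); c=manip.get_calibration(n)
    print(n,{k:(np.array(v)) for k,v in c.items()})
o=manip.observe(); print(o); print(manip.grip_depth)
E
```

```text
pics
scene {'fx': array(452.4693), 'fy': array(452.4693), 'cx': array(322.2533), 'cy': array(241.8347), 'cam_to_world': array([[ 0.3141, -0.574 ,  0.7562,  1.3776],
       [ 0.9493,  0.2019, -0.2411, -0.2833],
       [-0.0143,  0.7935,  0.6083,  0.7417],
       [ 0.    ,  0.    ,  0.    ,  1.    ]])}
top {'fx': array(601.0075), 'fy': array(601.0075), 'cx': array(323.9499), 'cy': array(232.7083), 'cam_to_world': array([[-0.0051,  0.9762, -0.2166,  0.2143],
       [-1.    , -0.0058, -0.0026, -0.0004],
       [-0.0038,  0.2166,  0.9763,  1.4395],
       [ 0.    ,  0.    ,  0.    ,  1.    ]])}
{'t': 0.1, 'qpos': array([-78.4739,  24.9304,   1.4282,  90.1817,  -0.6629,  64.9737,
        -4.3024]), 'joint_velocities': array([-0.1292, -0.1204, -0.1145, -0.1218,  0.0345,  0.0502, -0.0631]), 'joint_efforts': array([  0.004 , -67.175 ,   1.0285, -31.6902,   0.0158,   0.0073,
        -0.0001]), 'eef_pos': array([0.1869, 0.596 , 0.2306]), 'orientation': array([[-0.9542,  0.2991, -0.0003],
       [ 0.2991,  0.9542, -0.0013],
       [-0.0001, -0.0013, -1.    ]]), 'force': array([-0.2468, -0.2076, -0.173 ]), 'wrist_torque': array([-0.0066,  0.0656, -0.0254]), 'grasp_force': 0.0, 'gripper_width': 0.08516973910480294}
0.0187
```

View pics/scene0.png

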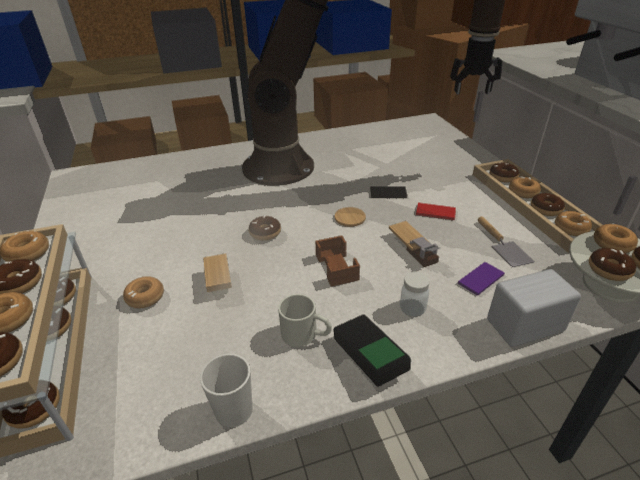

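View pics/top0.png

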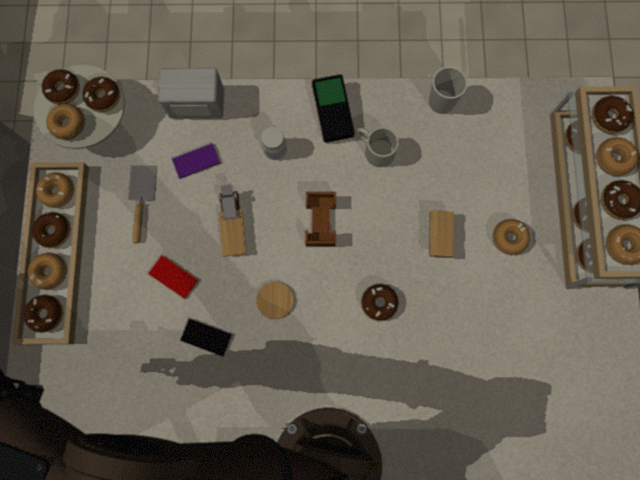

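The scene view shows the pile at (217,272), the box at (337,260) and the clip with its board at (413,242). In the top view the board in the clip is at (232,237), the box at (320,219) and the pile at (441,233). All three run roughly along world x.

```bash
cat > h.py <<'E'
import numpy as np,cv2
from station import manip
np.set_printoptions(precision=4,suppress=True)
def ray(c,uv):
    T=np.array(c["cam_to_world"]);uv=np.atleast_2d(np.array(uv,float))
    d=np.c_[(uv[:,0]-c["cx"])/c["fx"],-(uv[:,1]-c["cy"])/c["fy"],-np.ones(len(uv))]
    return T[:3,3],d@T[:3,:3].T
def onz(c,uv,z):
    o,d=ray(c,uv); return o+d*((z-o[2])/d[:,2])[:,None]
def proj(c,P):
    T=np.array(c["cam_to_world"]);p=(np.atleast_2d(P)-T[:3,3])@T[:3,:3]
    return np.c_[c["cx"]-c["fx"]*p[:,0]/p[:,2],c["cy"]+c["fy"]*p[:,1]/p[:,2]]
def rect(P):
    (x,y),(w,h),a=cv2.minAreaRect((P[:,:2]*1000).astype(np.float32))
    if w<h: w,h,a=h,w,a+90
    a=(a+90)%180-90
    return dict(c=(round(x,1),round(y,1)),L=round(w,1),W=round(h,1),ang=round(a,1))
def largest(m):
    cs,_=cv2.findContours(m.astype(np.uint8),cv2.RETR_EXTERNAL,cv2.CHAIN_APPROX_NONE)
    return max(cs,key=cv2.contourArea)[:,0]
E
python3 - <<'E'
from h import *
im=cv2.imread("pics/top0.png");c=manip.get_calibration("top")
for n,(x0,y0,x1,y1) in dict(clip=(210,180,255,262),box=(298,180,345,255),pile=(420,200,465,265)).items():
    s=im[y0:y1,x0:x1]; hsv=cv2.cvtColor(s,cv2.COLOR_BGR2HSV)
    if n!="box": m=(hsv[...,1]>85)&(hsv[...,2]>110)
    else: m=(hsv[...,1]>90)
    k=largest(m)+[x0,y0]; z=dict(clip=.029,box=.047,pile=.043)[n]
    print(n,rect(onz(c,k,z)),k.min(0),k.max(0))
    cv2.drawContours(im,[k.reshape(-1,1,2)],-1,(0,255,0),1)
v=cv2.resize(im[170:270,200:470],None,fx=2.9,fy=2.9,interpolation=cv2.INTER_NEAREST);cv2.imwrite("pics/c.png",v)
E
```

```text
clip {'c': (529.9, 226.4), 'L': 107.4, 'W': 53.8, 'ang': 6.9} [219 212] [244 255]
box {'c': (558.7, 12.5), 'L': 130.4, 'W': 71.2, 'ang': -0.5} [305 192] [335 245]
pile {'c': (523.0, -276.0), 'L': 108.8, 'W': 55.0, 'ang': -3.0} [430 210] [453 255]
```

View pics/c.png

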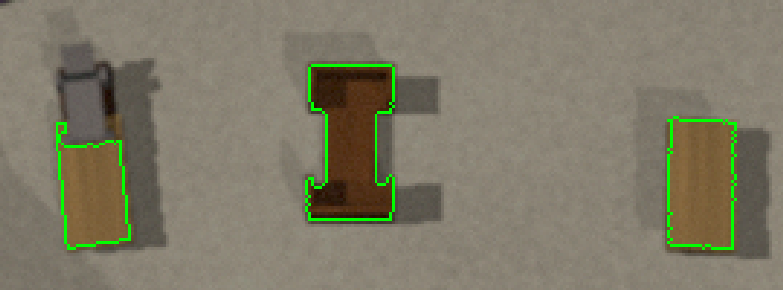

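The masks fit: the free part of board_3, the box and the pile top are all outlined cleanly. Next I work out the move to above board_3 and the wrist camera's mounting.

```bash
cat >> h.py <<'E'
from scipy.spatial.transform import Rotation as Ro
def down(yaw,tilt=0):  # tool x at world yaw (deg), z down; tilt = turn about tool y
    a=np.radians(yaw);x=np.array([np.cos(a),np.sin(a),0]);z=np.array([0,0,-1.]);return np.c_[x,np.cross(z,x),z]@Ro.from_euler('y',tilt,degrees=True).as_matrix()
def togo(p,R):
    o=manip.observe();R0=o["orientation"]
    print("t",round(o["t"],2),"at",o["eef_pos"]*1000,"d_tool mm",R0.T@(np.array(p)-o["eef_pos"])*1000,"rotvec deg",Ro.from_matrix(R0.T@R).as_rotvec(degrees=True),"F",o["force"],"w",round(o["gripper_width"]*1000,1),"gf",round(o["grasp_force"],1))
E
python3 - <<'E'
from h import *
c=manip.get_calibration("top")
q=np.array([[68,248],[130,240],[120,142],[62,146]])/2.9+[200,170]
P=onz(c,q,.029)*1000;print(P[:,:2])
for a,b in((0,3),(1,2),(0,1)):
    d=P[b]-P[a];print(np.hypot(*d[:2]),np.degrees(np.arctan2(d[1],d[0])))
w=manip.get_calibration("wrist");o=manip.observe();T=w["cam_to_world"]
print(w["fx"],w["cx"],w["cy"],o["orientation"].T@(T[:3,3]-o["eef_pos"]),"\n",o["orientation"].T@T[:3,:3])
togo([.505,.225,.22],down(186))
E
```

```text
[[472.9383 243.4639]
 [479.3347 192.5964]
 [562.4621 202.8848]
 [559.3209 251.1574]]
86.72450021081713 5.0895713165664205
83.76165301023563 7.055399781225887
51.26801660208383 -82.83291703561952
358.4770505791865 318.8858499193636 239.9183307928118 [ 0.0746 -0.0012 -0.1421] 
 [[-0.0008  0.9574  0.2887]
 [ 1.      0.0009 -0.0002]
 [-0.0004  0.2887 -0.9574]]
t 0.1 at [186.8511 595.9609 230.6415] d_tool mm [-414.5439 -258.796    11.0439] rotvec deg [ -0.0776  -0.0084 -23.4049] F [-0.2468 -0.2076 -0.173 ] w 85.2 gf 0.0
```

>>> jog_arm([
  {"delta_pos": [-46,-28.8,1.2]},
  {"delta_pos": [-46,-28.8,1.2]},
  {"delta_pos": [-46,-28.8,1.2]},
  {"delta_pos": [-46,-28.8,1.2]},
  {"delta_pos": [-46,-28.8,1.2]},
  {"delta_pos": [-46,-28.8,1.2]},
  {"delta_pos": [-46,-28.8,1.2]},
  {"delta_pos": [-46,-28.8,1.2]},
  {"delta_pos": [-46,-28.8,1.2]},
  {"rotation": [0,0,-8]},
  {"rotation": [0,0,-8]},
  {"rotation": [0,0,-7.4]},
], grip=-1)

```text
validation failed for argument at $.st...
```

Run:
```python
from h import *
c=manip.get_calibration("wrist");im=manip.snapshot("wrist")[:,:,::-1].copy();np.save("w1.npy",c);cv2.imwrite("pics/w1.png",im)
togo([.505,.225,.22],down(186))
```

```text
t 0.15 at [186.8974 596.0349 230.7313] d_tool mm [-414.5456 -258.8452   11.0669] rotvec deg [ -0.0652  -0.0075 -23.4101] F [0.2395 0.173  0.0599] w 85.1 gf 0.0
```

View pics/w1.png

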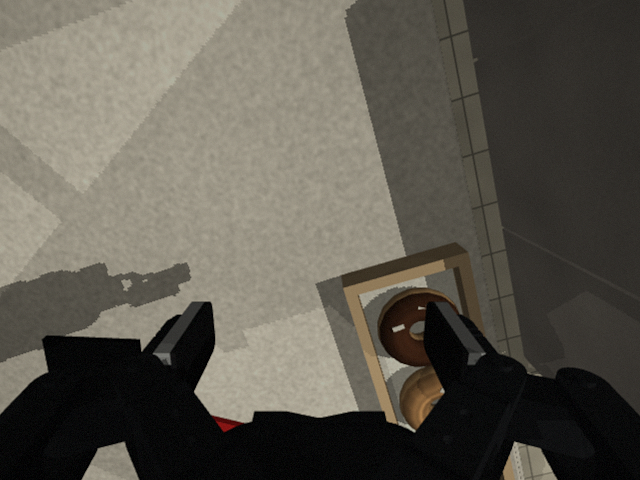

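The wrist view shows empty counter, and the fingers cover its lower part at (185,330) and (460,330). So objects must lie on the tool's +x side of the TCP to be seen. The move was refused because both fields are needed in every row.

>>> jog_arm([
  {"delta_pos": [-54.5,-26.1,1.2],"rotation": [0,0,0]},
  {"delta_pos": [-54.5,-26.1,1.2],"rotation": [0,0,0]},
  {"delta_pos": [-54.5,-26.1,1.2],"rotation": [0,0,0]},
  {"delta_pos": [-54.5,-26.1,1.2],"rotation": [0,0,0]},
  {"delta_pos": [-54.5,-26.1,1.2],"rotation": [0,0,0]},
  {"delta_pos": [-54.5,-26.1,1.2],"rotation": [0,0,0]},
  {"delta_pos": [-54.5,-26.1,1.2],"rotation": [0,0,0]},
  {"delta_pos": [-54.5,-26.1,1.2],"rotation": [0,0,0]},
  {"delta_pos": [-54.5,-26.1,1.2],"rotation": [0,0,0]},
  {"delta_pos": [0,0,0],"rotation": [0,0,-8]},
  {"delta_pos": [0,0,0],"rotation": [0,0,-8]},
  {"delta_pos": [0,0,0],"rotation": [0,0,-7.4]},
], grip=-1)

```text
t: 1.65
eef_pos: [0.5846, 0.2252, 0.2201]
orientation: [[-0.994, -0.108, -0.001], [-0.108, 0.994, -0.0], [0.001, -0.0, -1.0]]
force: [0.1, -0.2, 0.4]
gripper_width: 0.0858
grasp_force: 0.0
```

Run:
```python
from h import *
c=manip.get_calibration("wrist");im=manip.snapshot("wrist")[:,:,::-1].copy();np.save("w1.npy",c);cv2.imwrite("pics/w2.png",im)
togo([.585,.225,.22],down(186))
hsv=cv2.cvtColor(im,cv2.COLOR_BGR2HSV)
m=(hsv[...,1]>85)&(hsv[...,2]>100)
k=largest(m);print(rect(onz(c,k,.029)),k.min(0),k.max(0),m.sum())
```

```text
t 1.7 at [584.6338 225.1867 220.1673] d_tool mm [-0.3425 -0.2273  0.1672] rotvec deg [-0.0162 -0.0336  0.5695] F [0.5954 0.1498 0.216 ] w 85.5 gf 0.0
{'c': (432.0, 359.5), 'L': 102.8, 'W': 51.8, 'ang': 56.1} [434   0] [560 120] 15602
```

View pics/w2.png

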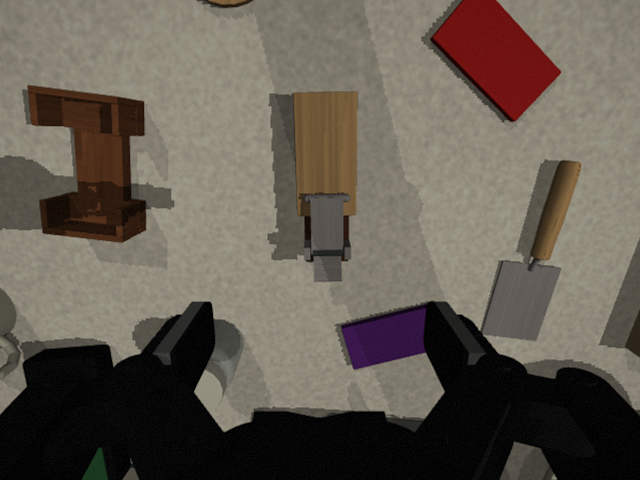

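The board in the clip has its free end at about (293..357, 92). Its edges run down to about y=214, and the jaw is at (327,240). The box is at (90,160). I segment the board precisely.

Run:
```python
from h import *
c=np.load("w1.npy",allow_pickle=True).item();im=cv2.imread("pics/w2.png")
hsv=cv2.cvtColor(im,cv2.COLOR_BGR2HSV)
m=((hsv[...,1]>85)&(hsv[...,2]>100)&(hsv[...,0]>10)).astype(np.uint8);m[:80]=0;m[190:]=0;m[:,:275]=0;m[:,375:]=0
k=largest(m);print(k.min(0),k.max(0))
def edge(pts):
    P=onz(c,pts,.029)[:,:2]*1000;vx,vy,x,y=cv2.fitLine(P.astype(np.float32),cv2.DIST_HUBER,0,.01,.01).ravel();return np.array([x,y]),np.degrees(np.arctan2(vy,vx))
ys=range(105,185);L=np.array([[np.nonzero(m[y])[0].min()-.0,y] for y in ys]);R=np.array([[np.nonzero(m[y])[0].max()+1,y] for y in ys])
xs=range(303,348);E_=np.array([[x,np.nonzero(m[:,x])[0].min()] for x in xs])
for e in(L,R,E_):print(edge(e))
a=np.radians((edge(L)[1]+edge(R)[1])/2);u=np.array([np.cos(a),np.sin(a)]);u*=np.sign(u[0]);n=np.array([-u[1],u[0]])
lv,rv=edge(L)[0]@n,edge(R)[0]@n;f=edge(E_)[0]@u
C=u*(f+55)+n*(lv+rv)/2
print("ang",np.degrees(np.arctan2(u[1],u[0])),"width",lv-rv,"centre",C)
togo([*C/1000,.0245+.012],down(np.degrees(np.arctan2(-u[1],-u[0]))))
```

```text
[294  92] [357 189]
(array([519.1019, 196.6064], dtype=float32), np.float32(6.950563))
(array([515.4684, 251.4943], dtype=float32), np.float32(7.935474))
(array([476.7566, 218.8136], dtype=float32), np.float32(-83.16))
ang 7.443019 width -54.89612 centre [531.3007 225.8813]
t 1.7 at [584.6338 225.1867 220.1673] d_tool mm [ 52.7956   6.8433 183.6965] rotvec deg [-0.0158 -0.0338 -0.8736] F [0.5954 0.1498 0.216 ] w 85.5 gf 0.0
```

>>> jog_arm([
  {"delta_pos": [26.4,3.4,0],"rotation": [0,0,-0.7]},
  {"delta_pos": [26.4,3.4,0],"rotation": [0,0,0]},
  {"delta_pos": [0,0,45],"rotation": [0,0,0]},
  {"delta_pos": [0,0,45],"rotation": [0,0,0]},
  {"delta_pos": [0,0,45],"rotation": [0,0,0]},
  {"delta_pos": [0,0,35],"rotation": [0,0,0]},
  {"delta_pos": [0,0,22],"rotation": [0,0,0]},
  {"delta_pos": [0,0,20],"rotation": [0,0,0]},
  {"delta_pos": [0,0,0],"rotation": [0,0,0]},
], grip=-1)

```text
t: 2.82
eef_pos: [0.5304, 0.2258, 0.0071]
orientation: [[-0.993, -0.115, -0.003], [-0.115, 0.993, -0.002], [0.003, -0.001, -1.0]]
force: [0.2, 0.2, 0.8]
gripper_width: 0.0853
grasp_force: 0.0
```

>>> jog_arm([
  {"delta_pos": [0,0,0],"rotation": [0,0,0]},
  {"delta_pos": [0,0,0],"rotation": [0,0,0]},
  {"delta_pos": [0,0,0],"rotation": [0,0,0]},
  {"delta_pos": [0,0,0],"rotation": [0,0,0]},
  {"delta_pos": [0,0,0],"rotation": [0,0,0]},
  {"delta_pos": [0,0,0],"rotation": [0,0,0]},
], grip=1, grip_force=60)

```text
t: 3.58
eef_pos: [0.5321, 0.2266, 0.0098]
orientation: [[-0.993, -0.116, 0.002], [-0.116, 0.993, 0.001], [-0.002, 0.001, -1.0]]
force: [-2.0, -0.3, 5.4]
gripper_width: 0.0543
grasp_force: 62.5
```

>>> jog_arm([
  {"delta_pos": [5,0,0],"rotation": [0,0,0]},
  {"delta_pos": [8,0,0],"rotation": [0,0,0]},
  {"delta_pos": [8,0,0],"rotation": [0,0,0]},
  {"delta_pos": [8,0,0],"rotation": [0,0,0]},
  {"delta_pos": [8,0,0],"rotation": [0,0,0]},
  {"delta_pos": [8,0,0],"rotation": [0,0,0]},
  {"delta_pos": [8,0,0],"rotation": [0,0,0]},
  {"delta_pos": [8,0,0],"rotation": [0,0,0]},
  {"delta_pos": [8,0,0],"rotation": [0,0,0]},
  {"delta_pos": [0,0,0],"rotation": [0,0,0]},
])

```text
t: 4.82
eef_pos: [0.4622, 0.2183, 0.0085]
orientation: [[-0.993, -0.117, -0.001], [-0.117, 0.993, -0.0], [0.001, -0.0, -1.0]]
force: [-0.0, 0.0, -0.5]
gripper_width: 0.0546
grasp_force: 63.4
```

Run:
```python
from h import *
togo([.57,-.276,.16],down(177))
```

```text
t 4.83 at [462.1992 218.2993   8.4897] d_tool mm [ -49.1737 -503.5327 -151.4759] rotvec deg [-0.0104 -0.035   9.7144] F [-0.0197  0.0263 -0.5295] w 54.6 gf 63.4
```

>>> jog_arm([
  {"delta_pos": [0,0,-40],"rotation": [0,0,0]},
  {"delta_pos": [0,0,-50],"rotation": [0,0,0]},
  {"delta_pos": [0,0,-50],"rotation": [0,0,0]},
  {"delta_pos": [0,0,-50],"rotation": [0,0,0]},
  {"delta_pos": [-11,-40,0],"rotation": [0,0,0]},
  {"delta_pos": [-11,-55,0],"rotation": [0,0,0]},
  {"delta_pos": [-11,-55,0],"rotation": [0,0,0]},
  {"delta_pos": [-11,-55,0],"rotation": [0,0,0]},
  {"delta_pos": [-11,-55,0],"rotation": [0,0,0]},
  {"delta_pos": [-11,-55,0],"rotation": [0,0,0]},
  {"delta_pos": [-11,-55,0],"rotation": [0,0,0]},
  {"delta_pos": [-11,-55,0],"rotation": [0,0,0]},
])

```text
t: 6.32
eef_pos: [0.6004, -0.1953, 0.1985]
orientation: [[-0.993, -0.117, 0.0], [-0.117, 0.993, 0.0], [-0.0, -0.0, -1.0]]
force: [1.4, 0.5, -0.7]
gripper_width: 0.0545
grasp_force: 63.7
```

>>> jog_arm([
  {"delta_pos": [-11,-55,0],"rotation": [0,0,0]},
  {"delta_pos": [0,-29,0],"rotation": [0,0,4.7]},
  {"delta_pos": [0,0,0],"rotation": [0,0,5]},
  {"delta_pos": [0,0,0],"rotation": [0,0,0]},
  {"delta_pos": [0,0,0],"rotation": [0,0,0]},
])

```text
t: 6.95
eef_pos: [0.6208, -0.275, 0.1984]
orientation: [[-0.999, 0.05, -0.0], [0.05, 0.999, 0.0], [0.0, 0.0, -1.0]]
force: [-0.7, 0.2, -0.4]
gripper_width: 0.0544
grasp_force: 63.6
```

Run:
```python
from h import *
c=manip.get_calibration("wrist");im=manip.snapshot("wrist")[:,:,::-1].copy();np.save("w3.npy",c);cv2.imwrite("pics/w3.png",im)
togo([.62,-.276,.2],down(177))
```

```text
t 7.0 at [ 620.7292 -274.9454  198.5238] d_tool mm [ 0.6756 -1.0893 -1.4766] rotvec deg [0.0185 0.0004 0.1364] F [ 0.7151  0.1231 -0.7252] w 54.6 gf 63.6
```

View pics/w3.png

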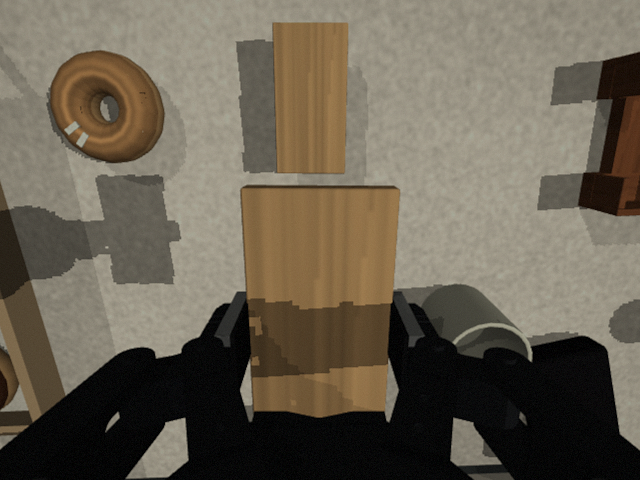

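The pile's top is at (274..348, 23..173), clean and unoccluded. The held board's front edge is at (242..399, 187), and its side edges are visible down to the pads.

```bash
cat >> h.py <<'E'
def blockfit(im,c,z,win,rows,cols,thr=(85,100),endside="min",frame=None):
    x0,y0,x1,y1=win;hsv=cv2.cvtColor(im,cv2.COLOR_BGR2HSV)
    m=((hsv[...,1]>thr[0])&(hsv[...,2]>thr[1]));w=np.zeros(m.shape,bool);w[y0:y1,x0:x1]=1;m&=w
    L=[[np.nonzero(m[y])[0].min(),y+.5] for y in rows];R=[[np.nonzero(m[y])[0].max()+1,y+.5] for y in rows]
    T=[[x+.5,np.nonzero(m[:,x])[0].min()] for x in cols];B=[[x+.5,np.nonzero(m[:,x])[0].max()+1] for x in cols]
    f=(lambda P:P) if frame is None else (lambda P:(P-frame[0])@frame[1])
    out=[]
    for e in(L,R,T,B):
        if frame is None:P=onz(c,e,z)
        else:
            o,d=ray(c,e);o=(o-frame[0])@frame[1];d=d@frame[1];P=o+d*((z-o[2])/d[:,2])[:,None]
        P=P[:,:2]*1000;vx,vy,x,y=cv2.fitLine(P.astype(np.float32),cv2.DIST_HUBER,0,.01,.01).ravel();out.append((np.array([x,y]),np.degrees(np.arctan2(vy,vx))))
    return out
E
python3 - <<'E'
from h import *
c=np.load("w3.npy",allow_pickle=True).item();im=cv2.imread("pics/w3.png")
o=blockfit(im,c,.043,(262,5,360,180),range(35,160),range(285,338));L,R,T,B=o
for e in o:print(e)
print("pile centre",(L[0]+R[0])/2,(T[0]+B[0])/2,"W",abs(L[0]-R[0])[1],"len",abs(T[0]-B[0])[0])
s=manip.observe()
for z in(-.028,-.024,-.020,-.016):
    h=blockfit(im,c,z,(225,181,415,300),range(200,280),range(255,385),(60,60),frame=(s["eef_pos"],s["orientation"]))
    print(z,[(e[0].round(1),round(float(e[1]),2)) for e in h[:3]],"W",abs(h[0][0]-h[1][0])[1])
E
```

```text
(array([ 522.0363, -304.7928], dtype=float32), np.float32(-3.3423584))
(array([ 524.7994, -249.5114], dtype=float32), np.float32(-3.216368))
(array([ 469.3389, -273.3719], dtype=float32), np.float32(87.12379))
(array([ 578.0377, -277.0217], dtype=float32), np.float32(87.105865))
pile centre [ 523.4178 -277.1521] [ 523.6884 -275.1968] W 55.281326 len 108.69879
-0.028 [(array([ 40.3, -26.1], dtype=float32), 0.43), (array([40.3, 25. ], dtype=float32), 0.19), (array([58.6, -6.1], dtype=float32), -89.15)] W 51.090324
-0.024 [(array([ 39.1, -27. ], dtype=float32), 0.43), (array([39.1, 25.9], dtype=float32), 0.19), (array([58. , -6.3], dtype=float32), -89.15)] W 52.88253
-0.02 [(array([ 37.9, -27.9], dtype=float32), 0.43), (array([37.9, 26.8], dtype=float32), 0.19), (array([57.5, -6.4], dtype=float32), -89.15)] W 54.67473
-0.016 [(array([ 36.7, -28.7], dtype=float32), 0.43), (array([36.7, 27.7], dtype=float32), 0.19), (array([56.9, -6.6], dtype=float32), -89.15)] W 56.466934
```

Both are measured in the same view and are already parallel. The fingertips reach about 6 mm below the held board, so I stop just above board_2, release there, and square up with a squeeze.

>>> jog_arm([
  {"delta_pos": [47.3,-3.3,0],"rotation": [0,0,0]},
  {"delta_pos": [47.3,-3.3,0],"rotation": [0,0,0]},
  {"delta_pos": [0,0,45],"rotation": [0,0,0]},
  {"delta_pos": [0,0,45],"rotation": [0,0,0]},
  {"delta_pos": [0,0,40],"rotation": [0,0,0]},
  {"delta_pos": [0,0,13],"rotation": [0,0,0]},
  {"delta_pos": [0,0,8],"rotation": [0,0,0]},
  {"delta_pos": [0,0,5],"rotation": [0,0,0]},
  {"delta_pos": [0,0,0],"rotation": [0,0,0]},
  {"delta_pos": [0,0,0],"rotation": [0,0,0]},
  {"delta_pos": [0,0,0],"rotation": [0,0,0]},
])

```text
t: 8.38
eef_pos: [0.5261, -0.2774, 0.043]
orientation: [[-0.999, 0.053, 0.001], [0.053, 0.999, -0.0], [-0.001, -0.0, -1.0]]
force: [0.2, -0.3, -0.7]
gripper_width: 0.0543
grasp_force: 63.6
```

Run:
```python
from h import *
togo([.5259,-.2768,.0405],down(177))
```

```text
t 8.38 at [ 526.0823 -277.3889   43.0421] d_tool mm [0.2152 0.5792 2.5418] rotvec deg [-0.0141  0.049  -0.0096] F [ 0.2241 -0.3047 -0.6738] w 54.3 gf 63.6
```

>>> jog_arm([
  {"delta_pos": [0.2,0.5,2.5],"rotation": [0,0,0]},
  {"delta_pos": [0,0,0],"rotation": [0,0,0]},
  {"delta_pos": [0,0,0],"rotation": [0,0,0]},
])

```text
t: 8.75
eef_pos: [0.5256, -0.2767, 0.0399]
orientation: [[-0.999, 0.053, -0.0], [0.053, 0.999, 0.0], [0.0, 0.0, -1.0]]
force: [-0.0, -0.7, -0.8]
gripper_width: 0.0547
grasp_force: 63.6
```

>>> jog_arm([
  {"delta_pos": [0,0,0],"rotation": [0,0,0]},
  {"delta_pos": [0,0,0],"rotation": [0,0,0]},
  {"delta_pos": [0,0,0],"rotation": [0,0,0]},
  {"delta_pos": [0,0,0],"rotation": [0,0,0]},
], grip=-0.5)

```text
t: 9.25
eef_pos: [0.5256, -0.2767, 0.04]
orientation: [[-0.999, 0.052, 0.0], [0.052, 0.999, 0.0], [-0.0, 0.0, -1.0]]
force: [-0.3, -0.5, -0.2]
gripper_width: 0.064
grasp_force: 0.0
```

Run:
```python
from h import *
c=manip.get_calibration("wrist");im=manip.snapshot("wrist")[:,:,::-1].copy();np.save("w4.npy",c);cv2.imwrite("pics/w4.png",im)
togo([.5259,-.2768,.0405],down(177))
```

```text
t 9.3 at [ 525.6168 -276.774    40.0403] d_tool mm [-0.2842 -0.0111 -0.4597] rotvec deg [ 0.0001  0.0041 -0.0132] F [-0.4785  0.1302  0.0374] w 63.7 gf 0.0
```

View pics/w4.png

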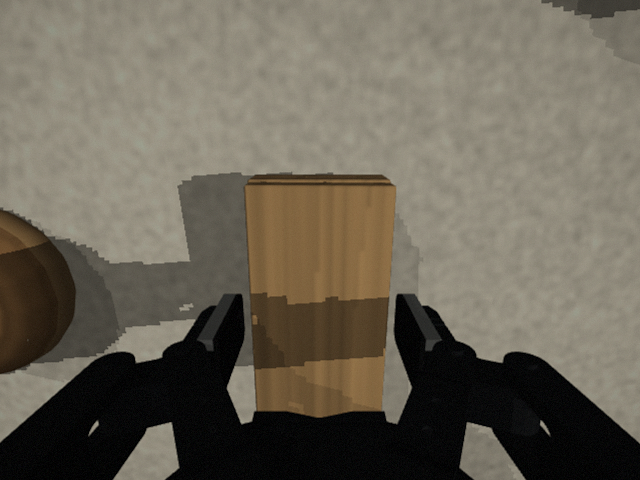

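The board has dropped flat on the pile and sits midway between the fingers, with its front edge at y≈186 (246..395). Strips above that edge show the lower boards' ends, so I zoom in to judge the end offset.

Run:
```python
from h import *
c=np.load("w4.npy",allow_pickle=True).item();im=cv2.imread("pics/w4.png");s=manip.observe()
cv2.imwrite("pics/w4c.png",cv2.resize(im[165:215,235:405],None,fx=4.5,fy=6,interpolation=cv2.INTER_NEAREST))
print(im[170:192,300:340].mean((1,2)).round(0))
for z in(.052,.043,.034,.025):
    P=np.array([s["eef_pos"]+s["orientation"]@np.array([.0567,0,0])]);P[:,2]=z;print(z,proj(c,P))
for y in (178,180,182,184,186,188,190):
    r=im[y,235:405].astype(int);q=np.nonzero((r[:,2]-r[:,0])>20)[0];print(y,q.min()+235,q.max()+235)
```

```text
[143. 144. 140. 129.  87.  46.  49.  49.  42.  68.  91.  99.  71.  42.
  43.  71.  92.  97.  99.  99.  99.  99.]
0.052 [[321.2953 184.3511]]
0.043 [[321.1331 181.0788]]
0.034 [[320.9899 178.19  ]]
0.025 [[320.8625 175.6208]]
178 250 404
180 248 402
182 247 404
184 246 403
186 244 403
188 244 404
190 244 403
```

View pics/w4c.png

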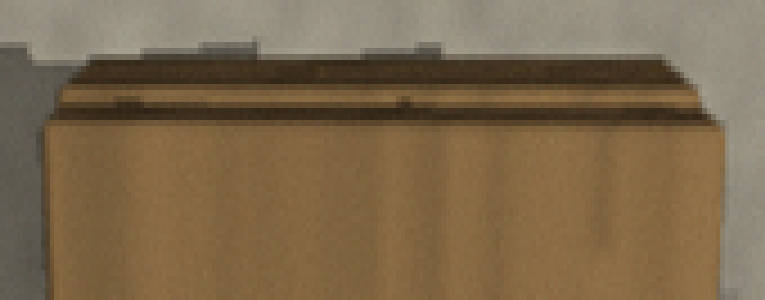

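board_2's top shows as an even strip about 3.3 px wide beyond board_3's end. So board_3 is about 1.3 mm back along tool x, while its width and yaw are right. I regrip lightly at the same height, lift a little, shift 1.3 mm and release.

>>> jog_arm([
  {"delta_pos": [0,0,0],"rotation": [0,0,0]},
  {"delta_pos": [0,0,0],"rotation": [0,0,0]},
  {"delta_pos": [0,0,0],"rotation": [0,0,0]},
  {"delta_pos": [0,0,-1.2],"rotation": [0,0,0]},
  {"delta_pos": [1.3,0,0],"rotation": [0,0,0]},
  {"delta_pos": [0,0,0],"rotation": [0,0,0]},
  {"delta_pos": [0,0,1],"rotation": [0,0,0]},
  {"delta_pos": [0,0,0],"rotation": [0,0,0]},
], grip=1, grip_force=30)

```text
t: 10.3
eef_pos: [0.5243, -0.2767, 0.0403]
orientation: [[-0.999, 0.053, 0.0], [0.053, 0.999, 0.0], [-0.0, 0.0, -1.0]]
force: [-0.6, 0.7, 2.2]
gripper_width: 0.0548
grasp_force: 32.0
```

>>> jog_arm([
  {"delta_pos": [0,0,0],"rotation": [0,0,0]},
  {"delta_pos": [0,0,0],"rotation": [0,0,0]},
  {"delta_pos": [0,0,0],"rotation": [0,0,0]},
  {"delta_pos": [0,0,0],"rotation": [0,0,0]},
], grip=-1)

```text
t: 10.8
eef_pos: [0.5243, -0.2767, 0.0402]
orientation: [[-0.999, 0.053, 0.0], [0.053, 0.999, 0.0], [-0.0, 0.0, -1.0]]
force: [-0.6, -1.5, -0.6]
gripper_width: 0.0858
grasp_force: 0.0
```

Run:
```python
from h import *
c=manip.get_calibration("wrist");im=manip.snapshot("wrist")[:,:,::-1].copy();np.save("w5.npy",c);cv2.imwrite("pics/w5.png",im)
togo([.5259,-.2768,.0155],down(177))
print(im[168:192,300:340].mean((1,2)).round(0))
print(im[168:192,255:265].mean((1,2)).round(0));print(im[168:192,372:382].mean((1,2)).round(0))
for y in (180,181,187,195,220):
    r=im[y,235:405].astype(int);q=np.nonzero((r[:,2]-r[:,0])>24)[0];print(y,q.min()+235,q.max()+235)
```

```text
t 10.85 at [ 524.3157 -276.7314   40.1845] d_tool mm [-1.5851  0.0156 24.6845] rotvec deg [-0.002   0.0013 -0.0107] F [-0.4877 -0.1671 -0.3816] w 85.8 gf 0.0
[134. 134. 135. 135. 136. 137. 137. 129. 115.  78.  43.  44.  43.  41.
  41.  41.  42.  70.  88.  92.  93.  94.  94.  94.]
[133. 135. 137. 138. 139. 138. 139. 141. 135.  89.  42.  45.  43.  40.
  40.  40.  44.  73.  87.  88.  89.  88.  89.  88.]
[134. 133. 133. 132. 131. 131. 132. 134. 138. 101.  50.  46.  46.  43.
  44.  44.  42.  61.  86.  95.  96.  97.  97.  98.]
180 253 384
181 252 387
187 244 396
195 245 396
220 246 394
```

The strip has gone, so the three ends are flush to about 0.4 mm. I descend and grip the whole pile.

>>> jog_arm([
  {"delta_pos": [0,0,12],"rotation": [0,0,0]},
  {"delta_pos": [0,0,12.5],"rotation": [0,0,0]},
  {"delta_pos": [0,0,0],"rotation": [0,0,0]},
  {"delta_pos": [0,0,0],"rotation": [0,0,0]},
], grip=-1)

```text
t: 11.35
eef_pos: [0.5242, -0.2767, 0.0155]
orientation: [[-0.999, 0.053, -0.0], [0.053, 0.999, 0.0], [0.0, 0.0, -1.0]]
force: [0.4, -0.2, -1.3]
gripper_width: 0.0854
grasp_force: 0.0
```

>>> jog_arm([
  {"delta_pos": [0,0,0],"rotation": [0,0,0]},
  {"delta_pos": [0,0,0],"rotation": [0,0,0]},
  {"delta_pos": [0,0,0],"rotation": [0,0,0]},
  {"delta_pos": [0,0,0],"rotation": [0,0,0]},
  {"delta_pos": [0,0,0],"rotation": [0,0,0]},
  {"delta_pos": [0,0,0],"rotation": [0,0,0]},
  {"delta_pos": [0,0,0],"rotation": [0,0,0]},
], grip=1, grip_force=100)

```text
t: 12.22
eef_pos: [0.5247, -0.277, 0.0164]
orientation: [[-0.999, 0.053, 0.001], [0.053, 0.999, -0.0], [-0.001, -0.0, -1.0]]
force: [-1.0, 0.2, 5.5]
gripper_width: 0.0551
grasp_force: 106.1
```

>>> jog_arm([
  {"delta_pos": [0,0,-5],"rotation": [0,0,0]},
  {"delta_pos": [0,0,-30],"rotation": [0,0,0]},
  {"delta_pos": [0,0,-50],"rotation": [0,0,0]},
  {"delta_pos": [0,0,-50],"rotation": [0,0,0]},
  {"delta_pos": [-10,25,-50],"rotation": [0,0,0]},
  {"delta_pos": [-21.5,51,0],"rotation": [0,0,0]},
  {"delta_pos": [-21.5,51,0],"rotation": [0,0,0]},
  {"delta_pos": [-21.5,51,0],"rotation": [0,0,0]},
  {"delta_pos": [-21.5,51,0],"rotation": [0,0,0]},
  {"delta_pos": [-16,45,0],"rotation": [0,0,0]},
  {"delta_pos": [-7.5,22,0],"rotation": [0,0,-2.5]},
  {"delta_pos": [0,0,0],"rotation": [0,0,0]},
])

```text
t: 13.72
eef_pos: [0.6592, 0.0145, 0.2003]
orientation: [[-1.0, 0.005, -0.001], [0.005, 1.0, 0.0], [0.001, 0.0, -1.0]]
force: [-0.4, -1.0, -1.8]
gripper_width: 0.0546
grasp_force: 105.7
```

>>> jog_arm([
  {"delta_pos": [0,0,0],"rotation": [0,0,0]},
  {"delta_pos": [0,0,0],"rotation": [0,0,0]},
])

```text
t: 13.98
eef_pos: [0.6588, 0.0103, 0.2009]
orientation: [[-1.0, 0.012, 0.0], [0.012, 1.0, -0.001], [-0.0, -0.001, -1.0]]
force: [0.5, -0.3, -0.9]
gripper_width: 0.0546
grasp_force: 105.7
```

Run:
```python
from h import *
c=manip.get_calibration("wrist");im=manip.snapshot("wrist")[:,:,::-1].copy();np.save("w6.npy",c);cv2.imwrite("pics/w6.png",im)
togo([.66,.012,.2],down(179.5))
```

```text
t 14.03 at [658.8798  10.6625 200.9288] d_tool mm [-1.1046  1.3508  0.9281] rotvec deg [-0.0353  0.0043 -0.1592] F [-0.4623  0.0388 -2.0054] w 54.8 gf 105.7
```

View pics/w6.png

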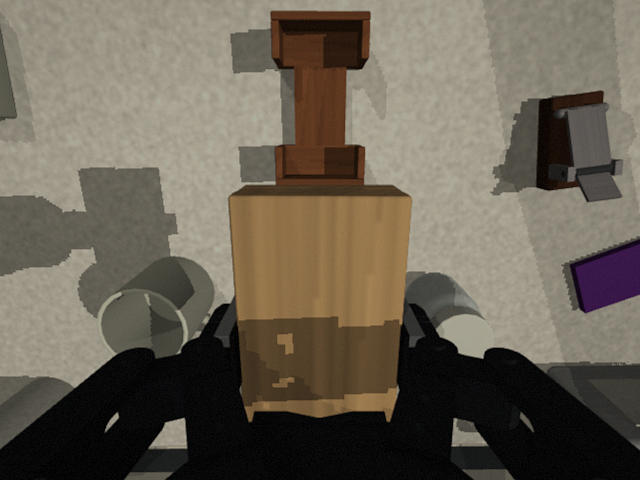

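The box is fully visible: its near rim is at (271..370, 12) and its far end at about (276..364, 183). The held pile's front face is at y 186–196 (230..410). I measure both.

Run:
```python
from h import *
c=np.load("w6.npy",allow_pickle=True).item();im=cv2.imread("pics/w6.png");s=manip.observe()
hsv=cv2.cvtColor(im,cv2.COLOR_BGR2HSV)
m=(hsv[...,1]>105)
ys=list(range(16,62))+list(range(150,176))
L=[[250+np.nonzero(m[y,250:390])[0].min(),y+.5] for y in ys];R=[[250+np.nonzero(m[y,250:390])[0].max()+1,y+.5] for y in ys];xs=range(280,362)
T=[[x+.5,np.nonzero(m[:60,x])[0].min()] for x in xs]
res=[]
for e in(L,R,T):
    P=onz(c,e,.047)[:,:2]*1000;vx,vy,x,y=cv2.fitLine(P.astype(np.float32),cv2.DIST_HUBER,0,.01,.01).ravel();res.append((x,y));print("box",x,y,np.degrees(np.arctan2(vy,vx)))
print("W",res[0][1]-res[1][1])
for x0 in(283,318,350):print(x0,"far rows172-200",im[172:200,x0:x0+6].mean((1,2)).round(0).astype(int))
print("near rows 8-26",im[8:26,318:324].mean((1,2)).round(0).astype(int))
f=(s["eef_pos"],s["orientation"])
for z in(-.036,-.034,-.032):
    h=blockfit(im,c,z,(215,196,425,312),range(205,300),range(245,395),(60,60),frame=f)
    print(z,[(e[0].round(1),round(float(e[1]),2)) for e in h[:3]],"W",abs(h[0][0]-h[1][0])[1])
cols=np.arange(235,405,20)
print("front rows",[(x,im[180:204,x:x+4].mean((1,2)).round(0).astype(int).tolist()) for x in(260,320,380)])
```

```text
box 547.78644 -24.160889 -0.82800007
box 564.4345 47.722 -0.81569237
box 500.60443 14.978109 88.38064
W -71.88289
283 far rows172-200 [ 44  44  36  24  23  24  33  52  59  56  57  58  56  53  51  57  54  50
  52  51  50  51  51  65  93 105 107 110]
318 far rows172-200 [ 62  63  44  24  26  27  32  50  58  55  56  58  54  50  48  52  48  46
  46  48  47  46  48  60  94 108 110 113]
350 far rows172-200 [ 31  31  29  24  25  24  24  46  57  54  55  56  57  51  46  51  51  49
  50  49  51  53  51  55  87 105 107 110]
near rows 8-26 [154 155 141  90  52  53  54  54  56  58  54  40  21  12  15  16  17  15]
-0.036 [(array([ 38.8, -28.4], dtype=float32), 0.29), (array([36.7, 26.7], dtype=float32), -0.07), (array([56.7,  0.4], dtype=float32), -89.93)] W 55.07708
-0.034 [(array([ 38.1, -28.9], dtype=float32), 0.29), (array([35.9, 27.2], dtype=float32), -0.07), (array([56.4, -8.9], dtype=float32), -89.93)] W 56.115135
-0.032 [(array([ 37.4, -29.4], dtype=float32), 0.29), (array([35.2, 27.7], dtype=float32), -0.07), (array([56. , -1.4], dtype=float32), -89.93)] W 57.15319
front rows [(260, [96, 101, 139, 162, 130, 69, 44, 55, 53, 44, 49, 47, 46, 50, 51, 70, 102, 112, 114, 116, 116, 117, 115, 114]), (320, [58, 54, 56, 59, 54, 50, 47, 52, 48, 46, 47, 47, 47, 46, 49, 62, 95, 110, 112, 114, 115, 116, 116, 115]), (380, [159, 158, 159, 161, 132, 73, 50, 56, 61, 58, 51, 55, 54, 53, 52, 54, 83, 102, 106, 112, 112, 112, 111, 111])]
```

Both known lengths (55.3/56 and 71.9/73) measure about 1.3 % short, so the wrist focal length needs a small correction. I apply it to the inner rim edges and plan the tilted insertion.

```bash
cat > plan.py <<'E'
from h import *
def setbox(C,yaw,xc,yc): # C box centre (m), tool yaw deg, pile centre in tool
    global Cb,Y,X0,Y0;Cb,Y,X0,Y0=C,yaw,xc,yc
def pose(tilt,hA,gap):   # tilt>0: tool +x end low; hA lower corner above floor; gap of outermost corner to +x end wall
    R=down(Y,-tilt);u=down(Y)[:,0];v=down(Y)[:,1]
    A=np.array([X0+.055,Y0,-.0086]);A2=np.array([X0+.055,Y0,-.0356])
    z=.015+hA-(R@A)[2]
    ext=max((R@A)@u,(R@A2)@u)
    p=np.array([*Cb,0])+u*(.0575-gap-ext)-v*Y0;p[2]=z
    return p,R
def rows(poses,start=None):
    o=manip.observe();p0,R0=(o["eef_pos"],o["orientation"]) if start is None else start
    for p,R in poses:
        print("d",(R0.T@(p-p0)*1000).round(1),"rot",Ro.from_matrix(R0.T@R).as_rotvec(degrees=True).round(1),"tcp",(p*1000).round(1));p0,R0=p,R
E
python3 - <<'E'
from plan import *
c=np.load("w6.npy",allow_pickle=True).item();s=manip.observe()
for k in(1,.987):
    d=dict(c);d["fx"]*=k;d["fy"]*=k
    I=onz(d,[[321,10.9],[321,19.3],[321,178.8]],.047)*1000
    S=onz(d,[[0,0]],.047)
    o,r=ray(d,[[321,195.3],[321,196.]]);o=(o-s["eef_pos"])@s["orientation"];r=r@s["orientation"];P=o+r*((-.0356-o[2])/r[:,2])[:,None]
    sides=onz(d,[[271.5,40],[369.5,40],[276.,160],[364,160]],.047)*1000
    print(k,"inner",I[:,:2],"span",I[2,0]-I[1,0],"cx",(I[2,0]+I[1,0])/2,"pile front",P[:,0]*1000,"sides",sides[:,1])
E
```

```text
1 inner [[500.1341  12.88  ]
 [505.4856  12.8217]
 [620.7544  11.5651]] span 115.26879179900999 cx 563.1200117698595 pile front [56.8652 56.6543] sides [-23.873   48.4814 -24.6391  46.479 ]
0.987 inner [[498.228   12.9209]
 [503.6274  12.8622]
 [620.0991  11.595 ]] span 116.47168485695823 cx 561.8632515934873 pile front [57.0421 56.8286] sides [-24.2448  48.9238 -25.056   46.9391]
```

```bash
cat >> plan.py <<'E'
setbox(np.array([.5618,.0117]),179.2,.0016,-.0005)
E
python3 - <<'E'
from plan import *
p=[pose(0,.11,.0025),pose(10,.07,.0025),pose(20,.05,.001)]
rows(p)
E
```

```text
d [95.5  0.5 84.5] rot [-0.   0.   0.1] tcp [563.4  12.2 116.4]
d [-5.3  0.  30. ] rot [ -0. -10.   0.] tcp [568.7  12.1  86.4]
d [-0.2 -0.  10.3] rot [  0. -10.  -0.] tcp [570.7  12.1  76.3]
```

>>> jog_arm([
  {"delta_pos": [47.7,0.3,0],"rotation": [0,0,0]},
  {"delta_pos": [47.8,0.2,0],"rotation": [0,0,0.1]},
  {"delta_pos": [0,0,44.5],"rotation": [0,0,0]},
  {"delta_pos": [0,0,40],"rotation": [0,0,0]},
  {"delta_pos": [-2.6,0,15],"rotation": [0,-5,0]},
  {"delta_pos": [-2.7,0,15],"rotation": [0,-5,0]},
  {"delta_pos": [-0.1,0,5],"rotation": [0,-5,0]},
  {"delta_pos": [-0.1,0,5],"rotation": [0,-5,0]},
  {"delta_pos": [0,0,0],"rotation": [0,0,0]},
  {"delta_pos": [0,0,0],"rotation": [0,0,0]},
  {"delta_pos": [0,0,0],"rotation": [0,0,0]},
])

```text
t: 15.4
eef_pos: [0.5739, 0.0138, 0.0775]
orientation: [[-0.939, 0.011, 0.343], [0.01, 1.0, -0.004], [-0.343, 0.0, -0.939]]
force: [0.3, 0.7, -1.7]
gripper_width: 0.0548
grasp_force: 105.7
```

Run:
```python
from plan import *
togo(*pose(20,.05,.001))
c=manip.get_calibration("wrist");im=manip.snapshot("wrist")[:,:,::-1].copy();np.save("w7.npy",c);cv2.imwrite("pics/w7.png",im)
```

```text
t 15.4 at [573.8676  13.7519  77.4502] d_tool mm [ 3.3895 -1.7114  0.0122] rotvec deg [0.0655 0.0387 0.15  ] F [ 0.2857  0.7497 -1.6534] w 54.8 gf 105.7
```

View pics/w7.png

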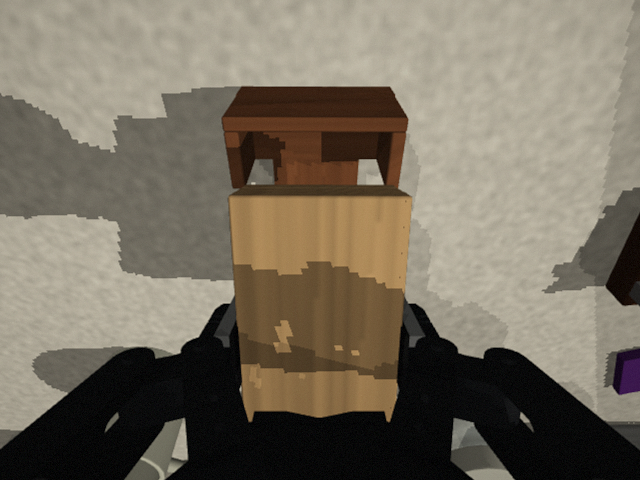

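The near rim shows as a strip at y 118–131 (223..408, centre 315.5), and the pile's front top edge is at y≈195 (230..411, centre 320). That agrees with the 1.7 mm sideways correction computed from the pose. I recheck the end wall's x from this closer view.

Run:
```python
from plan import *
c=np.load("w7.npy",allow_pickle=True).item();im=cv2.imread("pics/w7.png");s=manip.observe()
for x in(260,315,370):print(x,im[112:140,x:x+4].mean((1,2)).round(0).astype(int).tolist())
for k in(1,.987):
    d=dict(c);d["fx"]*=k;d["fy"]*=k
    print(k,"outer/inner",onz(d,[[315,118],[315,131]],.047)[:,:2]*1000)
    o,r=ray(d,[[321,195.3]]);o=(o-s["eef_pos"])@s["orientation"];r=r@s["orientation"];print((o+r*((-.0356-o[2])/r[:,2])[:,None])*1000)
print("model inner",.5618-.0575)
rows([pose(20,.05,.0012),pose(20,.04,.0012),pose(20,.03,.0012),pose(20,.02,.0012),pose(20,.01,.0012),pose(20,.005,.0012)])
```

```text
260 [38, 36, 34, 32, 35, 53, 64, 64, 62, 62, 61, 60, 61, 63, 62, 62, 65, 66, 60, 38, 32, 32, 31, 30, 30, 31, 30, 32]
315 [38, 36, 37, 35, 36, 49, 62, 64, 64, 63, 60, 60, 60, 62, 60, 63, 64, 64, 60, 49, 52, 56, 55, 57, 55, 55, 56, 58]
370 [37, 36, 37, 35, 32, 45, 57, 59, 61, 60, 60, 60, 60, 60, 61, 61, 63, 67, 63, 48, 30, 29, 28, 28, 30, 30, 29, 32]
1 outer/inner [[499.6618  12.2426]
 [504.7586  12.1496]]
[[ 56.5292  -0.2692 -35.6   ]]
0.987 outer/inner [[499.0472  12.2342]
 [504.1849  12.14  ]]
[[ 56.7071  -0.261  -35.6   ]]
model inner 0.5043
d [ 3.  -1.8 -0. ] rot [0.1 0.  0.2] tcp [570.9  12.1  76.3]
d [3.4 0.  9.4] rot [0. 0. 0.] tcp [570.9  12.1  66.3]
d [3.4 0.  9.4] rot [0. 0. 0.] tcp [570.9  12.1  56.3]
d [3.4 0.  9.4] rot [0. 0. 0.] tcp [570.9  12.1  46.3]
d [3.4 0.  9.4] rot [0. 0. 0.] tcp [570.9  12.1  36.3]
d [1.7 0.  4.7] rot [0. 0. 0.] tcp [570.9  12.1  31.3]
```

The end wall is confirmed within about 0.5 mm. I correct sideways and along x, then lower the tilted end down the wall.

>>> jog_arm([
  {"delta_pos": [2.9,-1.8,0],"rotation": [0,0,0.2]},
  {"delta_pos": [0,0,0],"rotation": [0,0,0]},
  {"delta_pos": [0,0,0],"rotation": [0,0,0]},
  {"delta_pos": [0,0,0],"rotation": [0,0,0]},
])

```text
t: 15.95
eef_pos: [0.5699, 0.0122, 0.0758]
orientation: [[-0.94, 0.014, 0.342], [0.013, 1.0, -0.004], [-0.342, 0.001, -0.94]]
force: [-1.0, -1.4, -2.1]
gripper_width: 0.0546
grasp_force: 105.7
```

Run:
```python
from plan import *
togo(*pose(20,.05,.0013))
```

```text
t 15.95 at [569.9399  12.1548  75.8189] d_tool mm [-1.1244 -0.068  -0.0783] rotvec deg [ 0.0682  0.0013 -0.0193] F [-0.9916 -1.3695 -2.0867] w 54.6 gf 105.7
```

>>> jog_arm([
  {"delta_pos": [-1.1,0,0],"rotation": [0.1,0,0]},
  {"delta_pos": [3.4,0,9.4],"rotation": [0,0,0]},
  {"delta_pos": [0,0,0],"rotation": [0,0,0]},
  {"delta_pos": [0,0,0],"rotation": [0,0,0]},
])

```text
t: 16.45
eef_pos: [0.5708, 0.012, 0.0659]
orientation: [[-0.94, 0.015, 0.341], [0.014, 1.0, -0.005], [-0.341, -0.001, -0.94]]
force: [0.8, -0.3, -0.7]
gripper_width: 0.0545
grasp_force: 105.7
```

Run:
```python
from plan import *
togo(*pose(20,.04,.0013))
```

```text
t 16.45 at [570.7617  12.0241  65.8623] d_tool mm [-0.3354  0.0507 -0.3194] rotvec deg [-0.0418 -0.0339 -0.0244] F [ 0.7569 -0.2718 -0.7339] w 54.5 gf 105.7
```

Within 0.4 mm. Lowering with the low end along the wall.

>>> jog_arm([
  {"delta_pos": [3.2,0,9.2],"rotation": [0,0,0]},
  {"delta_pos": [2.3,0,6.3],"rotation": [0,0,0]},
  {"delta_pos": [2.3,0,6.3],"rotation": [0,0,0]},
  {"delta_pos": [2.2,0,6.3],"rotation": [0,0,0]},
  {"delta_pos": [1.7,0,4.7],"rotation": [0,0,0]},
  {"delta_pos": [0,0,0],"rotation": [0,0,0]},
  {"delta_pos": [0,0,0],"rotation": [0,0,0]},
])

```text
t: 17.32
eef_pos: [0.5717, 0.0122, 0.0355]
orientation: [[-0.943, 0.014, 0.334], [0.013, 1.0, -0.006], [-0.334, -0.001, -0.943]]
force: [0.4, -0.1, -2.3]
gripper_width: 0.0549
grasp_force: 105.7
```

Run:
```python
from plan import *
togo(*pose(20,.005,.0013))
rows([pose(17,.0045,.0012),pose(14,.004,.0009),pose(11,.004,.0009),pose(8,.004,.0010),pose(5,.004,.0013),pose(2,.004,.0018),pose(0,.004,.0022),pose(0,.0,.0023)])
```

```text
t 17.32 at [571.7067  12.1999  35.5005] d_tool mm [ 2.1029 -0.1343  3.7362] rotvec deg [-0.0605 -0.5144 -0.0011] F [ 0.3701 -0.0678 -2.2599] w 54.9 gf 105.7
d [ 4.1 -0.1  6.7] rot [-0.1  2.5 -0. ] tcp [570.   12.1  27.8]
d [2.3 0.  2.9] rot [-0.  3. -0.] tcp [568.7  12.1  24.3]
d [ 1.9 -0.   2.6] rot [-0.  3.  0.] tcp [567.6  12.1  21.4]
d [1.8 0.  2.7] rot [ 0.  3. -0.] tcp [566.3  12.1  18.4]
d [ 1.6 -0.   2.8] rot [0. 3. 0.] tcp [565.1  12.2  15.4]
d [1.4 0.  2.9] rot [ 0.  3. -0.] tcp [563.9  12.2  12.4]
d [ 0.9 -0.   2. ] rot [-0.  2.  0.] tcp [563.1  12.2  10.4]
d [-0.1 -0.   4. ] rot [0. 0. 0.] tcp [563.2  12.2   6.4]
```

>>> jog_arm([
  {"delta_pos": [1.9,-0.1,3.6],"rotation": [0,-0.2,0]},
  {"delta_pos": [2.1,0,3],"rotation": [0,2.7,0]},
  {"delta_pos": [0,0,0],"rotation": [0,0,0]},
  {"delta_pos": [0,0,0],"rotation": [0,0,0]},
  {"delta_pos": [0,0,0],"rotation": [0,0,0]},
])

```text
t: 17.95
eef_pos: [0.5702, 0.012, 0.0283]
orientation: [[-0.956, 0.015, 0.293], [0.014, 1.0, -0.005], [-0.293, -0.0, -0.956]]
force: [1.2, 0.3, -2.0]
gripper_width: 0.0549
grasp_force: 105.7
```

Run:
```python
from plan import *
togo(*pose(17,.0045,.0012))
```

```text
t 17.95 at [570.1781  12.043   28.2647] d_tool mm [0.2602 0.0401 0.3812] rotvec deg [-0.0351  0.021  -0.0417] F [ 1.1609  0.2742 -1.9818] w 54.9 gf 105.7
```

>>> jog_arm([
  {"delta_pos": [1.3,0,1.7],"rotation": [0,1.5,0]},
  {"delta_pos": [1.2,0,1.6],"rotation": [0,1.5,0]},
  {"delta_pos": [1,0,1.3],"rotation": [0,1.5,0]},
  {"delta_pos": [0.9,0,1.3],"rotation": [0,1.5,0]},
  {"delta_pos": [0,0,0],"rotation": [0,0,0]},
  {"delta_pos": [0,0,0],"rotation": [0,0,0]},
  {"delta_pos": [0,0,0],"rotation": [0,0,0]},
])

```text
t: 18.82
eef_pos: [0.5679, 0.0122, 0.0215]
orientation: [[-0.981, 0.015, 0.192], [0.015, 1.0, -0.003], [-0.192, -0.0, -0.981]]
force: [3.6, 0.2, -3.9]
gripper_width: 0.0549
grasp_force: 106.0
```

Run:
```python
from plan import *
togo(*pose(11,.004,.0009))
rows([pose(8,.004,.0010),pose(5,.004,.0013),pose(2,.004,.0018),pose(0,.004,.0022),pose(0,.0,.0023)])
```

```text
t 18.82 at [567.9087  12.2179  21.5471] d_tool mm [ 0.3777 -0.1034  0.1191] rotvec deg [-0.0238  0.0587 -0.0478] F [ 3.6364  0.2213 -3.8824] w 54.9 gf 106.0
d [ 2.2 -0.1  2.8] rot [-0.   3.1 -0. ] tcp [566.3  12.1  18.4]
d [ 1.6 -0.   2.8] rot [0. 3. 0.] tcp [565.1  12.2  15.4]
d [1.4 0.  2.9] rot [ 0.  3. -0.] tcp [563.9  12.2  12.4]
d [ 0.9 -0.   2. ] rot [-0.  2.  0.] tcp [563.1  12.2  10.4]
d [-0.1 -0.   4. ] rot [0. 0. 0.] tcp [563.2  12.2   6.4]
```

A light 3.6 N contact on the near end wall: I ease off it by about 0.6 mm while levelling.

>>> jog_arm([
  {"delta_pos": [-0.5,0,0],"rotation": [0,0,0]},
  {"delta_pos": [0.9,0,1.4],"rotation": [0,1.5,0]},
  {"delta_pos": [0.9,0,1.4],"rotation": [0,1.5,0]},
  {"delta_pos": [0.7,0,1.4],"rotation": [0,1.5,0]},
  {"delta_pos": [0.7,0,1.4],"rotation": [0,1.5,0]},
  {"delta_pos": [0,0,0],"rotation": [0,0,0]},
  {"delta_pos": [0,0,0],"rotation": [0,0,0]},
])

```text
t: 19.7
eef_pos: [0.5651, 0.0121, 0.0152]
orientation: [[-0.996, 0.015, 0.087], [0.015, 1.0, -0.002], [-0.087, -0.0, -0.996]]
force: [-0.0, 0.2, -2.1]
gripper_width: 0.0548
grasp_force: 106.3
```

Run:
```python
from plan import *
togo(*pose(5,.004,.0017))
rows([pose(2,.004,.0022),pose(0,.004,.0025),pose(0,.0,.0025)])
```

```text
t 19.7 at [565.1088  12.1426  15.1853] d_tool mm [-0.3992  0.0115 -0.1465] rotvec deg [-0.0276 -0.0347 -0.0546] F [-0.0012  0.1692 -2.1078] w 54.8 gf 106.3
d [1.  0.  2.7] rot [-0.   3.  -0.1] tcp [564.3  12.2  12.4]
d [ 1.  -0.   1.9] rot [-0.  2.  0.] tcp [563.4  12.2  10.4]
d [0. 0. 4.] rot [0. 0. 0.] tcp [563.4  12.2   6.4]
```

Free again. Levelling the last 5° and settling 3 mm above the floor.

>>> jog_arm([
  {"delta_pos": [0.5,0,1.3],"rotation": [0,1.5,0]},
  {"delta_pos": [0.5,0,1.3],"rotation": [0,1.5,0]},
  {"delta_pos": [0.9,0,1.9],"rotation": [0,2,0]},
  {"delta_pos": [0,0,0],"rotation": [0,0,0]},
  {"delta_pos": [0,0,2],"rotation": [0,0,0]},
  {"delta_pos": [0,0,0],"rotation": [0,0,0]},
  {"delta_pos": [0,0,0],"rotation": [0,0,0]},
])

```text
t: 20.58
eef_pos: [0.5639, 0.0123, 0.0088]
orientation: [[-1.0, 0.015, -0.0], [0.015, 1.0, -0.0], [0.0, -0.0, -1.0]]
force: [-0.2, -0.0, -1.5]
gripper_width: 0.0548
grasp_force: 106.3
```

Run:
```python
from plan import *
togo(*pose(0,0,.0025))
```

```text
t 20.57 at [563.874   12.2769   8.843 ] d_tool mm [ 0.4653 -0.1056  2.4431] rotvec deg [-0.0134 -0.0076 -0.0471] F [-0.1772 -0.0247 -1.4936] w 54.8 gf 106.3
```

>>> jog_arm([
  {"delta_pos": [0,0,1.2],"rotation": [0,0,0]},
  {"delta_pos": [0,0,1.2],"rotation": [0,0,0]},
  {"delta_pos": [0,0,0],"rotation": [0,0,0]},
  {"delta_pos": [0,0,0],"rotation": [0,0,0]},
  {"delta_pos": [0,0,0],"rotation": [0,0,0]},
])

```text
t: 21.2
eef_pos: [0.5641, 0.0123, 0.0064]
orientation: [[-1.0, 0.015, -0.0], [0.015, 1.0, -0.0], [0.0, -0.0, -1.0]]
force: [0.3, 0.5, 0.9]
gripper_width: 0.0547
grasp_force: 106.4
```

>>> jog_arm([
  {"delta_pos": [0,0,0.7],"rotation": [0,0,0]},
  {"delta_pos": [0,0,0],"rotation": [0,0,0]},
  {"delta_pos": [0,0,0],"rotation": [0,0,0]},
  {"delta_pos": [0,0,0],"rotation": [0,0,0]},
])

```text
t: 21.7
eef_pos: [0.5641, 0.0122, 0.0064]
orientation: [[-1.0, 0.015, -0.0], [0.015, 1.0, 0.0], [0.0, 0.0, -1.0]]
force: [-4.3, 0.6, 10.7]
gripper_width: 0.0546
grasp_force: 107.8
```

Firm floor contact at exactly the expected height (10.7 N, no further descent). I release and retreat straight up.

>>> jog_arm([
  {"delta_pos": [0,0,0],"rotation": [0,0,0]},
  {"delta_pos": [0,0,0],"rotation": [0,0,0]},
  {"delta_pos": [0,0,0],"rotation": [0,0,0]},
  {"delta_pos": [0,0,0],"rotation": [0,0,0]},
  {"delta_pos": [0,0,0],"rotation": [0,0,0]},
  {"delta_pos": [0,0,-10],"rotation": [0,0,0]},
  {"delta_pos": [0,0,-25],"rotation": [0,0,0]},
  {"delta_pos": [0,0,-45],"rotation": [0,0,0]},
  {"delta_pos": [0,0,-45],"rotation": [0,0,0]},
  {"delta_pos": [-30,0,-45],"rotation": [0,0,0]},
  {"delta_pos": [-30,0,0],"rotation": [0,0,0]},
  {"delta_pos": [0,0,0],"rotation": [0,0,0]},
], grip=-1)

```text
t: 23.2
eef_pos: [0.6258, 0.0114, 0.1767]
orientation: [[-1.0, 0.014, 0.002], [0.014, 1.0, -0.001], [-0.002, -0.001, -1.0]]
force: [-0.9, 0.4, -0.7]
gripper_width: 0.0856
grasp_force: 0.0
```

Run:
```python
from plan import *
c=manip.get_calibration("wrist");im=manip.snapshot("wrist")[:,:,::-1].copy();cv2.imwrite("pics/w8.png",im)
togo([.62,.012,.17],down(179))
```

```text
t 23.25 at [624.1865  11.2063 175.9233] d_tool mm [4.1966 0.7366 5.9236] rotvec deg [-0.0498 -0.0123  0.1494] F [-0.692  -0.1838 -0.6013] w 85.3 gf 0.0
```

View pics/w8.png

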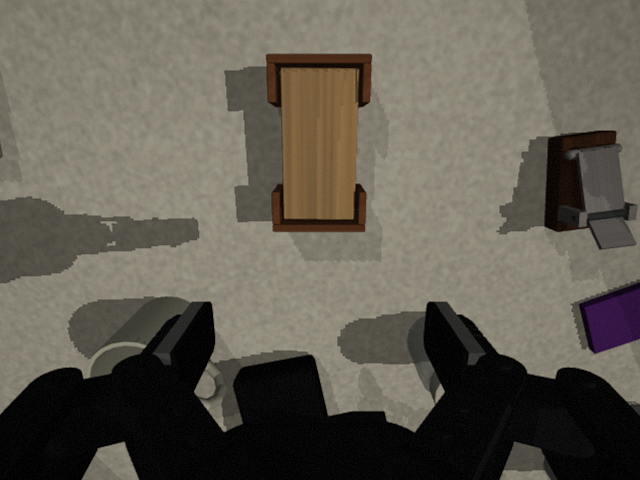

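The pile lies level and square in the box (282..357, 67..220), below the rim all round. The gripper is clear and the other items are undisturbed. I hand it in.

```bash
python3 -c "
from station import manip
print(manip.close_job())"
```

```text
the job is handed in; nothing more can be done
None
```

I pulled board_3 from the clip, laid it square on the pile, and put all three boards in the box, low end first, lowered onto its floor before letting go; I handed the job in at about 23 s of the 51 s allowed.

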